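# Wedge the spring clip off a wheel axle

### The job

Pick up the wooden wedge and slide it under the bridge of the spring clip, gently and with its underside kept lying on the axle all the way, so that the axle and not your grip takes the load, until the clip is spread, rides up off the axle and drops into the notch of the wedge. Use the wedge and not the fingers on the clip. Then carry the clip on the wedge to the empty black tray, lay both down in it, let go, and leave everything else on the table as it was.

Things in the scene. Friction and masses are not known exactly. Their poses are not given: they have to be found in the camera images.
- stand: Plywood wheel stand, fixed; a waxed, slippery wooden axle juts out level from an upright panel. Origin below the clip's seat, within 6 mm of table height (stands differ). x along the axle, free end to wheel, z up. Axis 100 mm up. Base board x -30 to 150 mm, 110 wide, top at 12. Panel x 119 to 137, 100 wide, top at 142 mm.
- seat (a point): On the axle's axis at the clip's start (bare axle 18 mm dia), 100 mm above the stand's origin. Before it, stand x -25 to -7, the end collar, 24 mm dia: set the wedge down here. Collar and sleeve are bored loose but jammed fast: their level tops lie 109.3 to 114.7 mm above the stand's origin, different on each stand and not measured: feel for it.
- hub (a point): Hub of the wheel (90 mm dia, stand x 95 to 113). Before it a spacer sleeve, 24 mm dia, 80 long, its front 7 to 15 mm past the seat (not measured). On its front 6 mm a wooden stop plate, 38 wide, stands to 40 mm above the axis, with an upright slot 12 mm wide over the axle: the clip slides back against it, the wedge's tongue passes through the slot.
- clip: Bright steel spring clip, 12 mm along the axle, 31 wide, 35 high, 36 g: a flat bridge over two sprung jaws that pinch the axle just below its widest line. Origin on the axle's axis when seated; x along the axle, z up through the bridge. Lifted straight off, it takes about 5 to 9 N and comes free after rising 11.5 mm. The jaws reach 13 mm below the origin.
- bridge (a point): Middle of the underside of the clip's bridge (3 mm thick), 18.5 mm above the clip's origin. Seated, it is 3.8 to 9.2 mm above the tops of collar and sleeve; the passage under it is 11.5 mm wide and runs along the axle.
- wedge: Loose one-piece wooden wedge, about 60 g. Origin under the handle, on the flat underside; x towards the tip, z up. Handle: block x -28 to 32 mm, 20 wide, 38 high. Tongue 8 mm wide, x 32 to 111; its nose is bevelled below, its top rises straight from 3 mm at the tip to a 22.5 mm crest (x 47 to 49). Pushing it under the clip takes 4 to 10 N.
- wedge_notch (a point): Middle of the flat notch in the wedge's top, x 32 to 47 mm, 21 mm above the underside, between crest and handle: the 12 mm clip drops in here, against the handle, and hangs clear of the axle, the wedge's tip being 71 mm beyond the clip's middle.
- wedge_tip (a point): Tip of the wedge, on its underside, 111 mm along x from the wedge's origin. More than 14 N of the wedge on axle or clip would bruise them; prising the clip (over 2 N) with the underside lifted off the axle is not wanted.
- wedge_grip (a point): Where to grip the wedge: inside the handle, 22 mm above its underside; the fingers go on the handle's side faces, 20 mm apart across the wedge's y.
- tray: Open black plastic tray fixed to the table, 215 (x) by 150 (y) outside, walls 4 thick and 26 high, floor 4 thick. Origin: under its centre, on the table.
- glue: Bystander: white glue stick standing, 28 dia, 93 high; origin under it.
- marker: Bystander: marker pen lying, about 138 long, 14 thick; origin under it.
- block_a: Bystander: wood block 45 x 30 x 14; origin under it.
- block_b: Bystander: wood cube of 30; origin under it.
- strips: Bystander: white strip 200 x 24 x 8; origin under it.
- spare_wheel: Bystander: spare wooden wheel lying flat, 90 dia, 18 high; origin under it.
Things that resemble listed ones, but are neither listed nor needed, are in the scene too. There is more than one size of the wedge; the one meant has the size given above.

How it is judged:
By the outcome, as a careful person would: the job done as asked, in the order asked, and still so for the second after the job is handed in, with the robot touching nothing.
It also fails if it takes over 72 s, if anything falls off the work surface, if the arm or the gripper's body presses on something with over 40 N, if the wrist force passes 120 N, or if a joint passes its speed limit or range.

### The arm

A 6-joint arm with a two-finger parallel gripper is mounted at the origin on the work surface. World frame = base frame: x ahead of the robot, y to its left, z up, the work surface at z = 0. Lengths are in m, angles in rad, forces in N, time in s.
With the tool pointing down it reaches from about 0.375 to 0.9 m from the base axis. Payload 3.1 kg.
Tool frame: the origin (TCP) lies midway between the tips of the shut fingers; the grasp point (between the pads) lies 19 mm behind it; z points along the fingers, y is the line along which they close (so a half turn about z gives the same grasp; the last joint's range is limited). The gripper opens to 85 mm and grips with 20 to 120 N. Pads are 22 mm wide; open, the fingers measure 114 mm over their backs; the gripper's body (76 mm by 85 mm) begins 54 mm behind the grasp point. The pads swing forward as they close: fully open they stand 13 mm farther back than shut.
Start: joints at [0.968, 0.527, 1.433, -0, 1.181, -0.178], TCP at [0.258, 0.569, 0.231] pointing down, gripper open.
Joint ranges: [-3.08, 3.08], [-0.75, 2.2], [0.22, 2.44], [-1.43, 4.57], [0, 2.65], [-2.85, 2.85]. Speed limits (rad/s): [2.79, 2.79, 3.14, 3.14, 3.14, 3.14].

### API

Orientations are given as a unit quaternion [w, x, y, z].
In Python, from plant import move_to, movel, set_joints, grip, wait, inverse_kinematics, observe, grab_frame, camera_model, MotionError, job_done gives the robot as it stands. Calls block until the motion is done:
- move_to(position, orientation): joint-space move of the TCP to a pose.
- movel(position, vel=0.15, ori=None, stop_force=None): straight line of the TCP; ori=None keeps the orientation; vel is the mean speed in m/s. With stop_force (N) it stops when the force on the tool has changed by that much, and returns True; else False.
- set_joints(angles): joint-space move.
- grip(opening): opening from 0.0 (shut) to 1.0 (fully open); the grip force is fixed at half the most; returns when the fingers have stopped.
- wait(seconds).
- inverse_kinematics(position, orientation): joint angles nearest the present ones, or None.
- observe(): the state.
- grab_frame(name): name is "scene" or "top"; returns the picture (480x640x3 uint8, blue, green, red); there is no depth.
- camera_model(name): a dict with "vertical_fov" (degrees; the focal length in pixels is half the picture's height over the tangent of half this angle, whatever the lens; pixels are square), "cx", "cy" (the principal point, pixels), "rvec" (rotation vector, rad) and "tvec" (3), from world to camera coordinates, as OpenCV has them. Camera axes: x right, y down, z forward; pixel columns grow to the right and rows downward; lengths in m; the calibration is good to about 2 mm. A picture is of the moment at which its call begins. camera_model takes no time and is no camera call.
A pose or a line that the arm cannot do raises MotionError and nothing moves.
- job_done(): hands the job in; it is judged then, once.
The state is a dict: "t": time; "joint_pos": joint angles; "dq": joint speeds; "joint_torque": joint torques, N m; "position": TCP position; "eef_rot": TCP orientation; "contact_force": force on the tool from outside, world axes, zero at the start; "torque": the same for the moment, N m; "gripper_width": opening from 0.0 (shut) to 1.0 (fully open); "gripper_force": force on a finger pad.
Only numpy, scipy, OpenCV 4.12 (cv2) and the standard library are available. Lean on these libraries where they do the work, as an engineer would, in place of code of your own. Each camera call takes 0.05 s, during which the arm holds its last target. There are 200 camera calls.

## Working session

There is one attempt and no reset: what is moved stays moved. The work goes in short steps, each a Python script; the robot and the scene stay as the last script left them, time stands still between calls to the robot, and variables do not carry over. Pictures are saved under pics/ and viewed, at most 10 in all, crops included, and the job is handed in when it is done.

```bash
ls; mkdir -p pics; python3 - <<'E'
from plant import *
import cv2
for n in("scene","top"):
    cv2.imwrite(f"pics/{n}0.png",grab_frame(n)); print(camera_model(n))
print(observe())
E
```

```text
pics
{'vertical_fov': 55.09874792115055, 'cx': 327.0025507148852, 'cy': 239.4348545564859, 'rvec': array([ 1.93555914,  1.52522272, -0.64490079]), 'tvec': array([-0.06600855, -0.28437052,  1.33869387])}
{'vertical_fov': 44.63285535464602, 'cx': 320.010959487748, 'cy': 230.01972777481276, 'rvec': array([ 2.14673837, -2.1690705 ,  0.1253237 ]), 'tvec': array([-0.02431424,  0.56098222,  1.46051703])}
{'t': 0.1, 'joint_pos': array([ 9.67499667e-01,  5.28377077e-01,  1.43377997e+00,  1.71474582e-05,
        1.18142053e+00, -1.78497166e-01]), 'dq': array([ 0.00035051, -0.00244923, -0.00234611, -0.00123376, -0.00034661,
        0.00098713]), 'joint_torque': array([-3.64418302e-04, -4.43305957e+01, -1.78585374e+01, -2.51581214e-04,
        3.90310830e-03, -3.09403649e-07]), 'position': array([0.25717813, 0.5689209 , 0.23042726]), 'eef_rot': array([-3.85476884e-04,  2.10809409e-01,  9.77526679e-01, -9.14578613e-04]), 'contact_force': array([ 0.31611667, -0.21885975,  0.45829039]), 'torque': array([0.00188974, 0.0172585 , 0.00444028]), 'gripper_force': 0.0, 'gripper_width': 1.0030439366884103}
```

View pics/scene0.png

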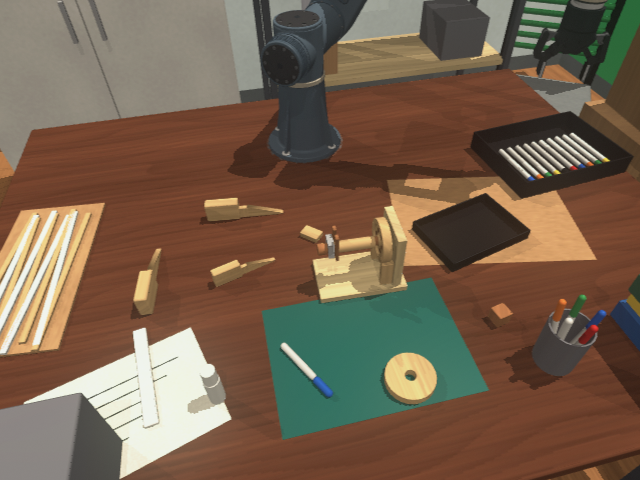

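View pics/top0.png

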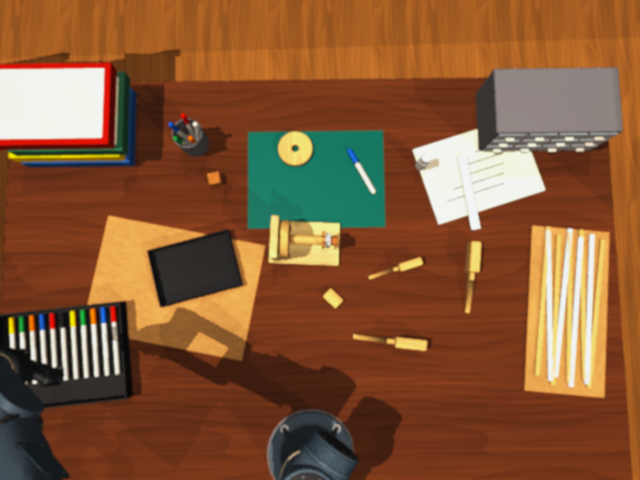

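Top view: three wedge look-alikes, with handles at about (411,265), (474,250) and (411,343). The stand is at (305,243) with its free end pointing right and the clip near (328,240). The tray is at (196,268). The scene view agrees: wedges at (240,270), (147,285) and (240,210). By length, (411,265) looks like the 139 mm one. I'll measure all three and check in a crop.

```bash
cat > h.py <<'E'
import numpy as np, cv2
from plant import *
def cam(n):
    m=camera_model(n); f=240/np.tan(np.radians(m["vertical_fov"]/2))
    K=np.array([[f,0,m["cx"]],[0,f,m["cy"]],[0,0,1]]); R=cv2.Rodrigues(m["rvec"])[0]
    return K,R,m["tvec"]
def ray(n,px):
    K,R,t=cam(n); d=R.T@np.linalg.inv(K)@np.array([px[0],px[1],1.]); return -R.T@t,d/np.linalg.norm(d)
def plane(n,px,z):
    o,d=ray(n,px); return o+d*(z-o[2])/d[2]
def tri(a,b):
    (o,d),(p,e)=ray("scene",a),ray("top",b)
    s=np.linalg.lstsq(np.c_[d,-e],p-o,rcond=None)[0]; A=o+d*s[0];B=p+e*s[1]
    return (A+B)/2,np.linalg.norm(A-B)
def proj(n,P):
    K,R,t=cam(n); q=K@(R@np.asarray(P)+t); return q[:2]/q[2]
E
python3 - <<'E'
from h import *
im=cv2.imread("pics/top0.png"); hsv=cv2.cvtColor(im,cv2.COLOR_BGR2HSV)
for c in [(411,265),(474,257),(411,343)]: print(hsv[c[1],c[0]])
print(hsv[300,450],hsv[280,350])
m=((hsv[...,2]>120)&(hsv[...,0]>12)&(hsv[...,0]<32)&(hsv[...,1]>70)).astype(np.uint8)
n,l,s,c=cv2.connectedComponentsWithStats(m)
for i in range(1,n):
    if s[i,4]>60 and 320<c[i][0]<500 and 225<c[i][1]<370:
        p=np.argwhere(l==i)[:,::-1].astype(np.float32)
        w=np.array([plane("top",q,.02)[:2] for q in p],np.float32)
        print(i,s[i],c[i].round(1),cv2.minAreaRect(w))
crop=im[210:360,250:490]; cv2.imwrite("pics/c1.png",cv2.resize(crop,None,fx=3.33,fy=3.33,interpolation=cv2.INTER_CUBIC))
s=cv2.imread("pics/scene0.png")[180:320,190:450]; cv2.imwrite("pics/c2.png",cv2.resize(s,None,fx=3,fy=3,interpolation=cv2.INTER_CUBIC))
E
```

```text
[ 26 133 244]
[ 25 133 244]
[ 23 141 244]
[  9 200 115] [  9 198 126]
36 [464 240  18  74 726] [472.2 269.8] ((0.43927323818206787, -0.41722372174263), (0.037331633269786835, 0.1889479160308838), 83.16925048828125)
37 [392 256  32  16 292] [408.4 264.4] ((0.4699917733669281, -0.2521611154079437), (0.025769444182515144, 0.08214449882507324), 17.736709594726562)
38 [368 269  23  11 116] [378.2 274.1] ((0.4479767680168152, -0.17950773239135742), (0.013657179661095142, 0.059967536479234695), 17.745956420898438)
39 [322 288  22  21 271] [332.4 297.9] ((0.38791245222091675, -0.06005197763442993), (0.048448797315359116, 0.03413163870573044), 44.48105239868164)
44 [352 333  31  10 167] [365.4 337.8] ((0.2856013774871826, -0.14574453234672546), (0.07738733291625977, 0.016125468537211418), 78.27434539794922)
45 [385 336  43  16 468] [408.  343.4] ((0.2728786766529083, -0.24412290751934052), (0.10642100870609283, 0.03088792972266674), 82.67405700683594)
```

View pics/c1.png

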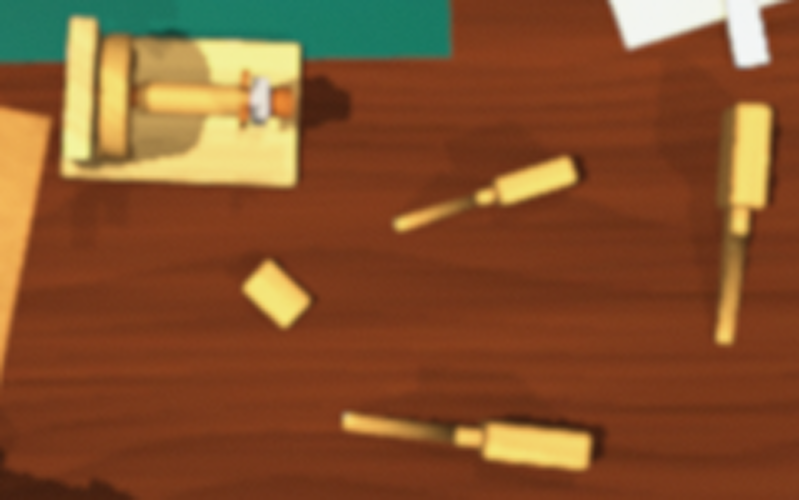

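View pics/c2.png

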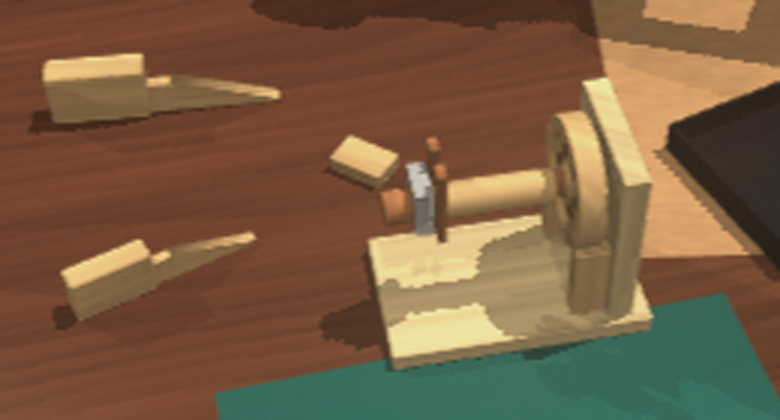

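Top crop: the chosen wedge has its handle top centred at crop (537,181), about 24.6 px or 60 mm long, with its tip at (398,226). The other two handles are about 32 px (77 mm), so they are the wrong size. The stand's free end points right, with the clip at (262,100). In the scene crop the stop plate shows two prongs with an open-topped slot. Next I'll compute the poses and grasp.

```bash
cat >> h.py <<'E'
from scipy.spatial.transform import Rotation as Ro
def c1(p): return (250+(p[0]+.5)/3.33-.5, 210+(p[1]+.5)/3.33-.5)
def c2(p): return (190+(p[0]+.5)/3-.5, 180+(p[1]+.5)/3-.5)
def quat(th,s=1,pitch=0.):
    """tool down, wedge x axis at heading th (world), s=+1: tool x = wedge x; pitch>0 lifts the wedge tip"""
    w=np.array([np.cos(th)*np.cos(pitch),np.sin(th)*np.cos(pitch),np.sin(pitch)]); x=s*w
    lat=np.array([-np.sin(th),np.cos(th),0]); z=-np.cross(w,lat); y=np.cross(z,x)
    q=Ro.from_matrix(np.c_[x,y,z]).as_quat(); return np.r_[q[3],q[:3]]
E
python3 - <<'E'
from h import *
A=lambda ps,z:np.array([plane("top",c1(p),z) for p in ps])
hc=A([(573,157),(579,180),(495,183),(501,205)],.038); print(hc.round(4))
print("len",np.linalg.norm((hc[0]+hc[1])-(hc[2]+hc[3]))/2,"w",np.linalg.norm(hc[0]-hc[1]))
c=hc.mean(0); tip=A([(397,226)],.002)[0]; d=tip-c; print("c",c,"tip",tip,np.hypot(*d[:2]),"th",np.arctan2(d[1],d[0]))
b=A([(299,43),(297,186),(63,178)],.012); print("board",b.round(4))
p=A([(70,17),(98,18),(94,158),(63,160)],.142);print("panel",p.round(4))
print("clip",A([(262,100)],.1205),"collar",A([(285,102)],.112))
# tray outline
im=cv2.imread("pics/top0.png"); g=(im.max(2)<60).astype(np.uint8); g[:225]=0;g[310:]=0;g[:,:145]=0;g[:,248:]=0
n,l,s,_=cv2.connectedComponentsWithStats(g);i=1+np.argmax(s[1:,4]);q=np.argwhere(l==i)[:,::-1]
w=np.array([plane("top",k,.026)[:2] for k in q],np.float32); print("tray",cv2.minAreaRect(w), s[i])
th=np.arctan2(d[1],d[0])
for s in(1,-1):
    for t,P in((th,c),(np.pi/2,[.52,-.2,.15]),(np.pi/2+.2,[.45,.2,.1])):
        print(s,inverse_kinematics([P[0],P[1],max(.004,P[2]-.03)],quat(t,s)))
E
```

```text
[[ 0.4892 -0.2869  0.038 ]
 [ 0.4716 -0.291   0.038 ]
 [ 0.47   -0.2272  0.038 ]
 [ 0.4533 -0.2313  0.038 ]]
len 0.06260447927370788 w 0.01798719934271274
c [ 0.47101426 -0.25908097  0.038     ] tip [ 0.43957022 -0.15499161  0.002     ] 0.1087350967529272 th 1.8641666430184487
board [[ 0.5823 -0.0807  0.012 ]
 [ 0.4708 -0.0776  0.012 ]
 [ 0.4789  0.1033  0.012 ]]
panel [[0.5854 0.0864 0.142 ]
 [0.5845 0.0665 0.142 ]
 [0.4845 0.0695 0.142 ]
 [0.4833 0.0914 0.142 ]]
clip [[ 0.52667256 -0.05011871  0.1205    ]] collar [[ 0.5259182  -0.06687221  0.112     ]]Traceback (most recent call last):
  File "<stdin>", line 12, in <module>
  File "h.py", line 10, in plane
    o,d=ray(n,px); return o+d*(z-o[2])/d[2]
        ~~~^^^^^^
  File "h.py", line 8, in ray
    K,R,t=cam(n); d=R.T@np.linalg.inv(K)@np.array([px[0],px[1],1.]); return -R.T@t,d/np.linalg.norm(d)
          ~~~^^^
  File "h.py", line 4, in cam
    m=camera_model(n); f=240/np.tan(np.radians(m["vertical_fov"]/2))
ValueError: time passes only in moves, steps and waits
```

```bash
sed -i 's/^def cam(n)/import functools\n@functools.cache\ndef cam(n)/' h.py; python3 - <<'E'
from h import *
im=cv2.imread("pics/top0.png"); g=(im.max(2)<60).astype(np.uint8); g[:225]=0;g[310:]=0;g[:,:145]=0;g[:,248:]=0
n,l,s,_=cv2.connectedComponentsWithStats(g);i=1+np.argmax(s[1:,4]);q=np.argwhere(l==i)[:,::-1]
w=np.array([plane("top",k,.026)[:2] for k in q],np.float32); print("tray",cv2.minAreaRect(w), s[i])
th=1.864; u=np.array([np.cos(th),np.sin(th)]); c=np.array([.4710,-.2591])-.002*u
for s in(1,-1):
    for t,P in((th,[*c,.004]),(np.pi/2-.04,[.52,-.2,.15]),(np.pi/2+.2,[.45,.2,.1])):
        k=inverse_kinematics(P,quat(t,s)); print(s,None if k is None else k.round(2))
E
```

```text
tray ((0.4694601595401764, 0.2893339991569519), (0.1460883766412735, 0.21558044850826263), 14.536901473999023) [ 149  230   93   76 4720]
1 [-0.71  0.78  1.8  -0.    0.57 -1.01]
1 [-0.57  0.55  1.68 -0.    0.91 -0.53]
1 [ 0.19  0.57  1.88 -0.    0.7  -0.01]
-1 [-0.71  0.78  1.8  -0.    0.57  2.14]
-1 [-0.57  0.55  1.68 -0.    0.91  2.61]
-1 None
```

```bash
python3 - <<'E'
from h import *
th=1.864; u=np.array([np.cos(th),np.sin(th)]); c=np.array([.4710,-.2591])-.002*u
q=quat(th); move_to([*c,.22],q); grip(.6); movel([*c,.07],vel=.2); print(movel([*c,.004],vel=.08,stop_force=6))
o=observe(); print(o["t"],o["position"],o["contact_force"],o["gripper_width"])
grip(0.1); o=observe(); print(o["gripper_width"],o["gripper_force"],o["contact_force"])
p=o["position"]; movel([p[0],p[1],p[2]+.04],vel=.08); wait(.3);o=observe();print(o["contact_force"],o["torque"],o["gripper_width"])
a=np.pi/2-.042; n=np.array([np.cos(a),np.sin(a)]); S=np.array([.5272,-.0495])
g=S-n*(.111+.035+.03)
movel([p[0],p[1],.17],vel=.2); move_to([*g,.17],quat(a)); movel([*g,.135]); wait(.3)
o=observe();print(o["t"],o["position"],o["contact_force"],o["torque"])
t=grab_frame("top");s=grab_frame("scene");cv2.imwrite("pics/top1.png",t);cv2.imwrite("pics/scene1.png",s)
cv2.imwrite("pics/c3.png",cv2.resize(t[212:272,262:392],None,fx=6,fy=6,interpolation=cv2.INTER_CUBIC))
cv2.imwrite("pics/c4.png",cv2.resize(s[195:305,265:425],None,fx=5,fy=5,interpolation=cv2.INTER_CUBIC))
E
```

```text
False
5.4167 [ 0.47182887 -0.26120403  0.00425079] [-0.13199166  0.51386609 -0.34798055] 0.6031653273731652
0.22461062981324015 59.0808230638504 [-0.75186547  1.05816459  4.74173224]
[ 0.16023903 -0.74453224 -0.18953772] [-0.02731302 -0.02024492 -0.02592464] 0.22844792697718844
8.7167 [ 0.52020804 -0.22575646  0.13587886] [ 0.49161049  0.90232007 -1.83205953] [-0.01462015 -0.07684491 -0.03825267]
```

View pics/c3.png

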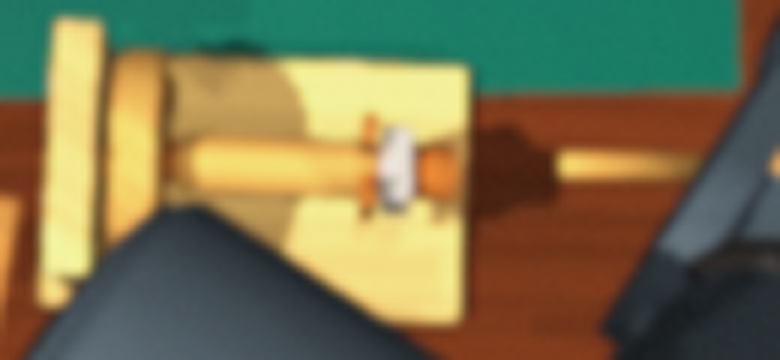

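View pics/c4.png

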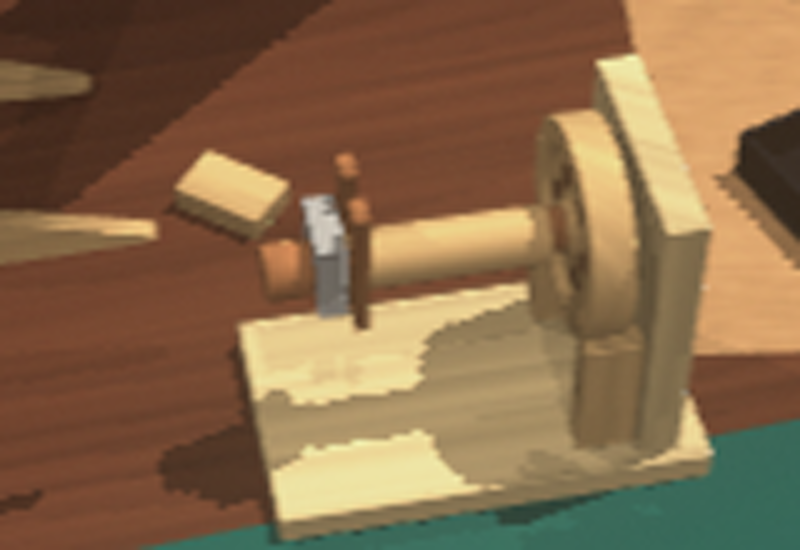

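Top crop: tongue tip at (558,165), clip centre (396,168), collar centre (437,172), prong midpoint (370,166), and sleeve centreline from (200,162) to (300,166). Scene crop: tongue tip at (157,231), collar top front edge about (263,245), clip bridge about (322,215). The slot is open at the top.

```bash
python3 - <<'E'
from h import *
T=lambda p:(262+(p[0]+.5)/6-.5,212+(p[1]+.5)/6-.5)
C=lambda p:(265+(p[0]+.5)/5-.5,195+(p[1]+.5)/5-.5)
wait(.5);o=observe();print(o["position"],o["contact_force"],o["torque"],o["eef_rot"],quat(np.pi/2-.042))
P=o["position"];a=np.pi/2-.042;n=np.array([np.cos(a),np.sin(a)]); l=np.array([-n[1],n[0]])
def rel(w): d=w[:2]-P[:2]; return (round(1e3*d@n,1),round(1e3*d@l,1))
print("(along, left) of TCP axis, mm")
for k,p,z in(("tip",(558,165),.133),("tong",(660,165.5),.14),("clip",(396,168),.1205),("collar",(437,172),.103),("prong",(370,166),.14),("sl200",(200,162),.103),("sl300",(300,166),.103),("sl340",(340,167),.103),("boardmid",(468,195),.012)):
    print(k,rel(plane("top",T(p),z)))
for k,a_,b in(("tip",(157,231),(558,165)),("bridge top",(322,212),(396,168))):
    w,e=tri(C(a_),T(b));print(k,w.round(4),rel(w),round(e*1e3,1))
# board corners both views (top surface): free-end near-robot? corners
for a_,b in(((240,325),(463,323)),((283,530),(470,66))):
    w,e=tri(C(a_),T(b));print("board",w.round(4),rel(w),round(e*1e3,1))
E
```

```text
[ 0.51980774 -0.22531804  0.13496824] [-0.14622277 -0.35180748 -0.77498956] [-0.04246287  0.03696001  0.00549498] [-3.48051574e-05  7.21792667e-01  6.92109344e-01  4.71655449e-06] [-0.          0.72179902  0.69210272  0.        ]
(along, left) of TCP axis, mm
tip (np.float64(113.0), np.float64(-1.6))
tong (np.float64(73.2), np.float64(-1.9))
clip (np.float64(177.1), np.float64(0.3))
collar (np.float64(160.4), np.float64(-0.4))
prong (np.float64(187.5), np.float64(1.9))
sl200 (np.float64(256.5), np.float64(-1.4))
sl300 (np.float64(215.9), np.float64(-1.1))
sl340 (np.float64(199.7), np.float64(-1.2))
boardmid (np.float64(145.2), np.float64(-0.2))
tip [ 0.5258 -0.1124  0.1358] (np.float64(113.1), np.float64(-1.3)) 0.1
bridge top [ 0.5258 -0.0485  0.1304] (np.float64(176.9), np.float64(1.4)) 0.6
board [ 0.4712 -0.0756  0.0147] (np.float64(147.5), np.float64(54.9)) 3.4
board [ 0.5822 -0.0808  0.0135] (np.float64(147.0), np.float64(-56.3)) 2.1
```

```bash
cat >> h.py <<'E'
a=np.pi/2-.042; n=np.array([np.cos(a),np.sin(a)]); l=np.array([-n[1],n[0]]); P0=np.array([.51981,-.22532])
def at(s,lat,z): return [*(P0+n*s+l*lat),z]
def F():
    o=observe(); f=o["contact_force"]; p=o["position"]; d=p[:2]-P0
    return np.round([o["t"],1e3*d@n,1e3*d@l,1e3*p[2],f[:2]@n,f[:2]@l,f[2],*(o["torque"])],2)
E
python3 - <<'E'
from h import *
movel(at(.05,.0013,.135),vel=.08); movel(at(.05,.0013,.128),vel=.03); wait(.4); print(F())
print(movel(at(.05,.0013,.111),vel=.008,stop_force=2)); print(F()); wait(.3); print(F())
E
```

```text
[ 1.088e+01  4.997e+01  1.240e+00  1.281e+02  5.000e-01 -4.100e-01
 -7.200e-01 -0.000e+00  0.000e+00 -1.000e-02]
True
[ 1.2290e+01  4.9920e+01  1.3000e+00  1.1566e+02 -7.3000e-01 -6.6000e-01
  3.3400e+00  2.4000e-01  0.0000e+00 -5.0000e-02]
[ 1.2590e+01  4.9920e+01  1.3700e+00  1.1546e+02 -1.6600e+00 -5.7000e-01
  3.6600e+00  2.1000e-01 -7.0000e-02 -1.3000e-01]
```

```bash
cat >> h.py <<'E'
def push(s0,s1,lat,z,step=.002,vel=.02,tz=1.6,fmax=11,kl=.03,drop=False):
    s=s0;pk=0
    while s<s1-1e-6:
        s=min(s+step,s1); movel(at(s,lat,z),vel=vel); f=F(); print(*f[:7],"tx",f[7],f[8],f[9],"| z",round(z*1e3,2),"lat",round(lat*1e3,2))
        z+=np.clip(-.06*(f[6]-tz),-.3,.3)*1e-3; 
        if abs(f[5]+.5)>.8: lat+=np.clip(kl*(f[5]+.5),-.15,.15)*1e-3
        if f[4]<-fmax or f[6]>8 or abs(f[5])>5: print("STOP");break
    return s,lat,z
E
python3 - <<'E'
from h import *
print(push(.05,.068,.0013,.1155))
E
```

```text
12.84 51.92 1.01 115.61 -1.83 -0.97 5.22 tx 0.11 -0.11 -0.09 | z 115.5 lat 1.3
13.09 54.06 0.98 115.48 -2.29 -0.78 4.89 tx 0.24 -0.1 -0.03 | z 115.28 lat 1.3
13.34 56.02 0.92 115.42 -2.32 -0.05 5.79 tx 0.25 -0.06 -0.05 | z 115.09 lat 1.3
13.59 57.8 0.72 115.38 -3.2 -0.92 6.68 tx 0.29 -0.06 0.02 | z 114.83 lat 1.3
13.84 59.54 0.49 115.33 -2.84 -0.22 8.45 tx 0.24 -0.1 0.01 | z 114.53 lat 1.3
STOP
(0.06000000000000001, 0.0013, np.float64(0.11423400000000002))
```

```bash
sed -i 's/np.clip(-.06\*(f\[6\]-tz)/np.clip(.07*(f[6]-tz)/' h.py; python3 - <<'E'
from h import *
movel(at(.06,.0013,.1154),vel=.01);wait(.2);print(F())
print(push(.06,.084,.0013,.1155,step=.003))
E
```

```text
[ 14.29  59.85   0.86 115.57  -2.69  -1.     5.85   0.12  -0.15  -0.12]
14.59 63.06 1.13 115.59 -2.13 -0.34 5.79 tx 0.19 -0.13 -0.07 | z 115.5 lat 1.3
14.89 66.28 1.44 115.68 -1.12 -0.64 3.86 tx 0.14 -0.12 -0.06 | z 115.79 lat 1.3
15.19 69.39 1.54 115.78 -1.05 0.01 3.34 tx 0.18 -0.08 -0.07 | z 115.95 lat 1.3
15.49 72.47 1.57 115.9 -1.44 -0.29 3.54 tx 0.18 -0.07 0.0 | z 116.07 lat 1.3
15.79 75.53 1.61 115.98 0.45 -1.15 1.61 tx 0.17 -0.13 -0.02 | z 116.21 lat 1.3
16.09 78.12 1.34 116.14 -1.38 -0.83 0.45 tx -0.0 -0.04 0.03 | z 116.21 lat 1.3
16.39 80.86 1.14 116.2 -2.97 -0.01 1.6 tx -0.27 -0.0 -0.02 | z 116.13 lat 1.3
16.69 82.59 0.71 116.44 -6.28 0.08 1.63 tx -0.91 0.13 0.04 | z 116.13 lat 1.3
(0.084, 0.0013, np.float64(0.11613140000000002))
```

```bash
python3 - <<'E'
from h import *
print(push(.084,.111,.0013,.1162,step=.003,tz=2,fmax=12))
E
```

```text
16.99 84.6 0.24 116.66 -9.45 0.09 2.11 tx -1.33 0.13 0.07 | z 116.2 lat 1.3
17.29 87.06 -0.14 116.76 -10.17 0.76 1.89 tx -1.54 0.09 0.0 | z 116.21 lat 1.3
17.59 90.09 -0.31 116.77 -9.86 0.43 1.33 tx -1.5 -0.02 -0.05 | z 116.2 lat 1.34
17.89 93.33 -0.32 116.71 -9.19 -0.8 1.1 tx -1.46 -0.03 -0.05 | z 116.15 lat 1.37
18.19 96.68 -0.24 116.62 -8.62 0.39 1.81 tx -1.32 -0.06 -0.07 | z 116.09 lat 1.37
18.49 100.47 0.09 116.48 -6.08 -0.87 2.14 tx -0.95 -0.09 -0.06 | z 116.08 lat 1.39
18.79 103.88 0.35 116.41 -5.58 -0.29 2.09 tx -0.79 -0.03 -0.04 | z 116.09 lat 1.39
19.09 107.84 0.9 116.27 -2.39 -1.02 2.83 tx -0.49 -0.16 -0.01 | z 116.09 lat 1.39
19.39 111.75 1.62 116.14 -0.86 -0.63 2.26 tx 0.11 -0.15 -0.01 | z 116.15 lat 1.39
(0.111, np.float64(0.0013923999999999998), np.float64(0.11616920000000001))
```

```bash
python3 - <<'E'
from h import *
r=push(.111,.132,.0013,.1162,step=.003,tz=2,fmax=12)
s=grab_frame("scene");cv2.imwrite("pics/s2.png",s)
cv2.imwrite("pics/c5.png",cv2.resize(s[195:285,285,None] if 0 else s[195:285,285:405],None,fx=6.6,fy=6.6,interpolation=cv2.INTER_CUBIC)); print(r)
E
```

```text
19.69 114.53 1.58 116.16 -0.3 0.81 4.13 tx 0.1 -0.03 0.02 | z 116.2 lat 1.3
19.99 117.32 1.5 116.22 -1.53 -1.27 2.28 tx -0.02 -0.03 0.02 | z 116.35 lat 1.34
20.29 120.3 1.43 116.26 -0.96 0.04 1.53 tx -0.01 -0.06 0.01 | z 116.37 lat 1.34
20.59 123.28 1.37 116.3 -1.64 -1.12 2.17 tx -0.01 -0.11 -0.06 | z 116.34 lat 1.34
20.89 126.24 1.38 116.3 -0.5 -0.45 1.63 tx -0.1 -0.08 -0.0 | z 116.35 lat 1.34
21.19 129.28 1.37 116.32 -1.83 -0.11 1.52 tx -0.03 -0.06 -0.02 | z 116.32 lat 1.34
21.49 132.27 1.35 116.31 0.11 0.21 2.98 tx -0.03 -0.06 -0.01 | z 116.29 lat 1.34
(0.132, np.float64(0.0013392999999999999), np.float64(0.1163568))
```

View pics/c5.png

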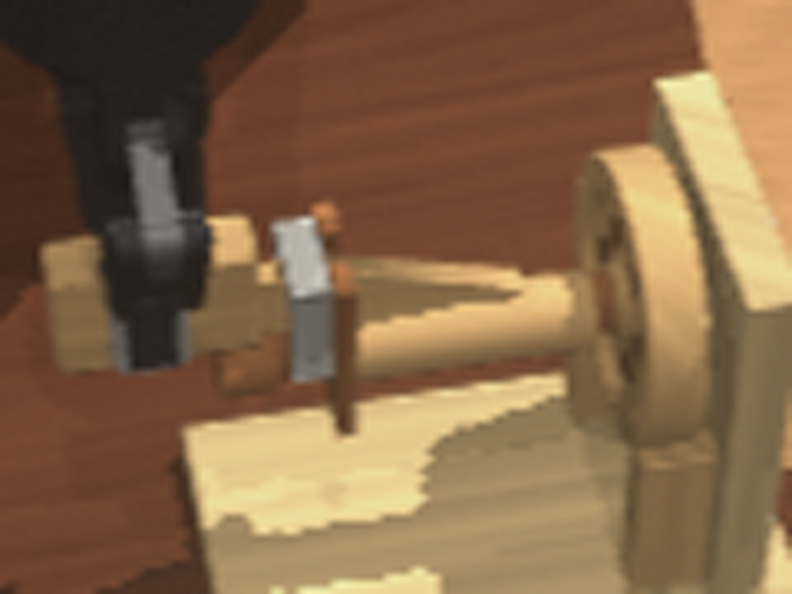

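Scene crop: the clip, at (308,300), rides high on the wedge against the stop plate (340,330), and the handle front, at (262,300), is about a centimetre short. I'll push on gently until the handle meets the clip.

```bash
python3 - <<'E'
from h import *
print(push(.132,.154,.0013,.1163,step=.0015,vel=.015,tz=2,fmax=4.0))
s=grab_frame("scene");cv2.imwrite("pics/s3.png",s)
cv2.imwrite("pics/c6.png",cv2.resize(s[195:285,285:405],None,fx=6.6,fy=6.6,interpolation=cv2.INTER_CUBIC))
E
```

```text
21.79 133.59 1.29 116.31 -1.48 -1.1 1.72 tx -0.11 0.0 -0.04 | z 116.3 lat 1.3
22.04 135.01 1.23 116.34 -3.0 -0.54 2.15 tx -0.19 -0.07 -0.02 | z 116.28 lat 1.3
22.29 136.61 1.23 116.32 -1.23 -0.27 3.13 tx -0.16 -0.04 -0.06 | z 116.29 lat 1.3
22.54 138.27 1.38 116.32 -1.13 -0.3 2.39 tx -0.17 -0.1 -0.05 | z 116.37 lat 1.3
22.79 139.71 1.37 116.36 -1.36 0.1 2.99 tx -0.13 -0.01 -0.06 | z 116.4 lat 1.3
23.04 140.42 1.27 116.42 -4.19 0.49 0.98 tx -0.73 0.1 0.06 | z 116.47 lat 1.3
STOP
(0.14100000000000001, np.float64(0.0013296999999999998), np.float64(0.11639519999999999))
```

View pics/c6.png

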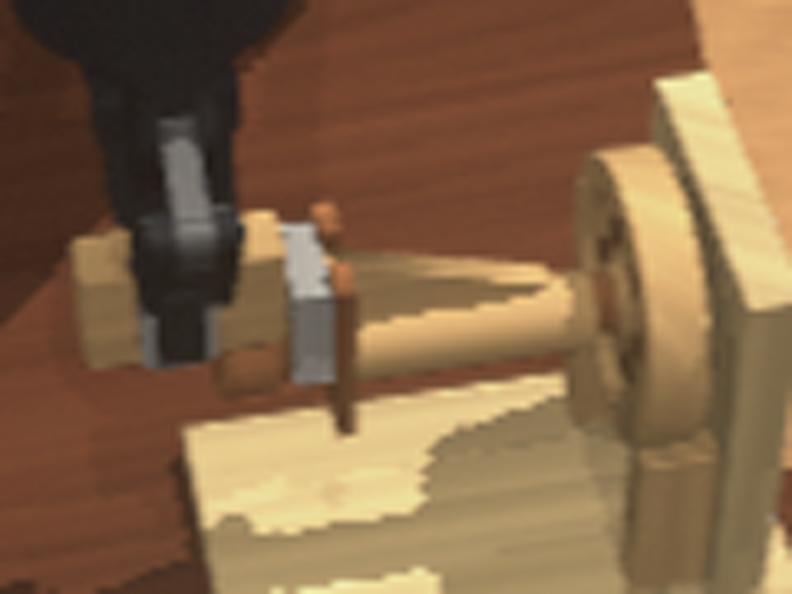

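The handle front meets the clip at (284,300), and the clip has dropped into the notch: its top edge is lower than before. I'll back off slightly, lift straight up, and carry it over.

```bash
python3 - <<'E'
from h import *
movel(at(.139,.0013,.1165),vel=.01); print(F())
print(movel(at(.1385,.0013,.135),vel=.03,stop_force=6)); wait(.2);print(F())
print(movel(at(.1385,.0013,.235),vel=.1,stop_force=8)); wait(.2);print(F())
th=np.radians(104.5);u=np.array([np.cos(th),np.sin(th)]);g=np.array([.4695,.2893])-u*.0435
for pi in(0,.154):
    for z in(.2,.012):print(inverse_kinematics([*g,z],quat(th,1,pi)))
s=grab_frame("scene");cv2.imwrite("pics/s4.png",s)
cv2.imwrite("pics/c7.png",cv2.resize(s[150:270,285:445],None,fx=4,fy=4,interpolation=cv2.INTER_CUBIC))
E
```

```text
[ 2.3440e+01  1.3980e+02  1.5800e+00  1.1635e+02  1.0600e+00 -9.3000e-01
  1.6900e+00  1.6000e-01 -1.0000e-01  1.0000e-02]
False
[ 2.4410e+01  1.3854e+02  1.4300e+00  1.3481e+02  3.2000e-01  5.1000e-01
 -1.2900e+00 -3.0000e-02  6.0000e-02  1.0000e-02]
False
[ 2.5760e+01  1.3858e+02  1.6400e+00  2.3433e+02  4.0000e-02 -1.0100e+00
 -1.1400e+00 -3.0000e-02  1.0000e-02 -1.0000e-02]
[ 2.68288172e-01  4.55152019e-01  1.67897114e+00 -4.44089210e-16
  1.00746949e+00  1.52154309e-02]
[ 2.68288172e-01  7.65390068e-01  1.79073236e+00 -4.44089210e-16
  5.85470224e-01  1.52154309e-02]
[ 0.18153322  0.44992925  1.70234299  0.18190785  1.0079503  -0.17023015]
[ 0.18153322  0.76729126  1.81226046  0.27810925  0.59112872 -0.30515757]
```

View pics/c7.png

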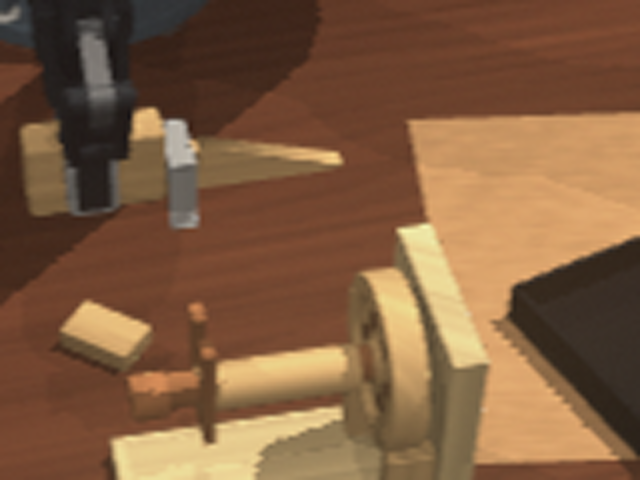

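The clip is off the axle and hangs in the notch at (180,175), against the handle. Next I'll carry it to the tray.

```bash
python3 - <<'E'
from h import *
th=np.radians(104.5);u=np.array([np.cos(th),np.sin(th)]);g=np.array([.4695,.2893])-u*.0435
q=quat(th,1,.154)
movel([*g,.235],vel=.12,ori=q); movel([*g,.045],vel=.1); wait(.4); print(F())
print(movel([*g,.009],vel=.012,stop_force=1.8)); wait(.2); print(F()); print(observe()["position"])
cv2.imwrite("pics/s5.png",grab_frame("scene"))
grip(.42); wait(.5); print(F())
zt=-np.array(Ro.from_quat(np.r_[q[1:],q[0]]).as_matrix()[:,2]); p=observe()["position"]
movel(p+zt*.09,vel=.08); p=observe()["position"]; movel([p[0],p[1]-.0,.3],vel=.2); wait(.3)
movel([.35,.12,.32],vel=.25); print(F())
s=grab_frame("scene");t=grab_frame("top");cv2.imwrite("pics/top6.png",t)
A=cv2.resize(s[185:275,400:540],(800,514),interpolation=cv2.INTER_CUBIC)[:,:400*2]
B=cv2.resize(t[220:312,140:250],(478,400),interpolation=cv2.INTER_CUBIC)
cv2.imwrite("pics/c8.png",np.hstack([cv2.resize(s[150:290,400:540],(400,400),interpolation=cv2.INTER_CUBIC),B[:,:400]]))
E
```

```text
[ 3.1220e+01  4.7042e+02  5.9210e+01  4.5080e+01  1.2100e+00 -5.0000e-02
 -2.7000e-01 -1.4000e-01 -3.0000e-02 -3.0000e-02]
True
[ 3.3780e+01  4.7049e+02  5.9210e+01  1.2400e+01 -2.0000e-01 -3.0000e-02
  5.7700e+00 -1.2000e-01  1.0000e-02 -0.0000e+00]
[0.48040409 0.24724243 0.01240333]
[ 3.4640e+01  4.7031e+02  5.9860e+01  1.1790e+01  1.0000e-01 -1.6000e-01
  3.0000e-01 -1.1000e-01 -1.0000e-02  3.0000e-02]
[ 3.8220e+01  3.3808e+02  1.8308e+02  3.2031e+02 -5.7000e-01 -4.9000e-01
  1.5000e-01 -5.0000e-02 -1.0000e-02  6.0000e-02]
```

View pics/c8.png

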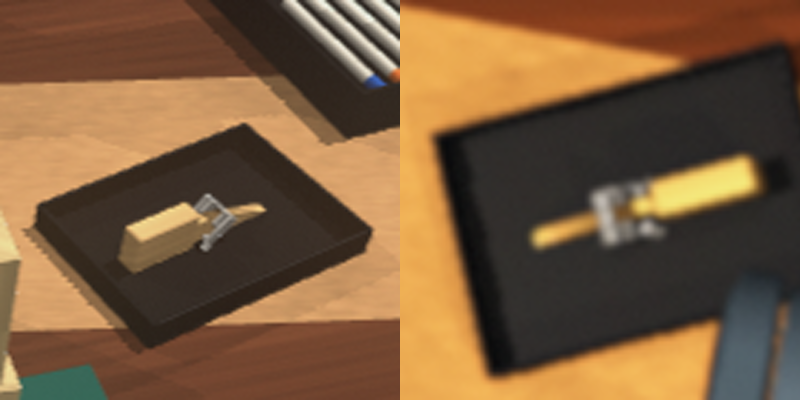

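Both views show the wedge and clip lying in the tray, at (190,230) left and (660,200) right. The clip has tipped forward but is still around the tongue. The gripper is clear of everything.

```bash
python3 -c "
from plant import *
print(job_done())"
```

```text
the job is handed in; nothing more can be done
None
```

The job is handed in: the clip came off the axle on the wedge, and both now lie in the black tray with the gripper clear; on release the clip tipped forward out of the notch but still sits around the tongue.

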